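Preset two iris dampers

ROBOT

A 7-joint arm with a two-finger parallel gripper is mounted at the origin on a cart in front of the work surface, level with it; the furniture and walls round the work are solid. World frame = base frame: x ahead of the robot, y to its left, z up, the work surface at z = 0. Lengths are in m, angles in rad, forces in N, time in s.
With the tool pointing down it reaches from about 0.4 to 0.9 m from the base axis. Payload 5.6 kg.
Tool frame: the origin (TCP) lies between the finger pads; the fingertips stand 17 mm ahead of it and the grasp point (between the pads) lies 2 mm behind it; z points along the fingers, y is the line along which they close (so a half turn about z gives the same grasp; the last joint's range is limited). The gripper opens to 92 mm and grips with 3 to 60 N. Pads are 20 mm wide; open, the fingers measure 128 mm over their backs; the gripper's body (75 mm by 189 mm) begins 69 mm behind the grasp point.
Start: joints at [-1.233, 0.468, -0.012, 1.603, 0.006, 1.071, -0.056], TCP at [0.242, 0.603, 0.232] pointing down, gripper open.
Joint ranges: [-2.53, 2.53], [-0.31, 2.02], [-1.57, 1.55], [0.28, 2.44], [-1.29, 4.43], [0.15, 1.84], [-2.92, 2.92]. Speed limits (rad/s): [2.57, 2.57, 3.14, 3.14, 3.14, 3.14, 3.14].

INTERFACE

Orientations are given as a unit quaternion [w, x, y, z].
In Python, from station import get_obs, camera, calibration, job_done, find_in gives the robot as it stands.
- The arm moves only by the shell command python3 -m handwheel 'ROWS'. ROWS is JSON, a list of rows, each an object of numbers: "dx", "dy", "dz": the shift along the tool's x, y, z scaled (see below); "wx", "wy", "wz": the turn, a rotation vector about the tool's x, y, z scaled (see below); "gripper": the closure, from -1 (fully open) to 1 (shut). A call has 1 to 20 rows; each row is the pose to reach, as a shift and turn from the pose commanded when the call began, along the tool's axes at that moment; what a row does not reach only later rows make up. The controller multiplies each number of a shift by 0.6 m and each number of a turn by pi/4 rad. A row lasts 1/12 s, in which the tool goes at most 41.7 mm and 7.16 degrees, less where a joint would pass 70% of its speed; a pose out of reach is approached as far as the arm can. A call with a number of a shift or a turn outside -1 to 1 is refused whole. A call with a gripper value outside its range is refused whole. The fingers move at their own pace and stop on an object; the grip force is fixed at half the most. Time passes only in rows, so rows that repeat a pose let the fingers close. It gives the time, the measured TCP pose, the force, the opening and the grip force at its end, in the units of the state.
- get_obs(): the state, without advancing time (a new reading comes with each control period).
- camera(name): name is "side" or "top" or "wrist"; returns (picture, depth): 384x512x3 uint8, blue, green, red; 384x512 float32, m along the optical axis (not along the pixel's ray), 0 where there is no reading.
- calibration(name): a dict with "K" (3x3 intrinsics, pixels), "R" (3x3) and "t" (3): a world point X has camera coordinates R X + t; the wrist camera has in their place "tool_from_camera" (4x4, takes a point from camera to tool coordinates, whose origin is the TCP and whose axes are the flange's). Camera axes: x right, y down, z forward; pixel columns grow to the right and rows downward; lengths in m; the calibration is good to about 2 mm. The wrist camera is an equidistant fisheye: a pixel r from the principal point sees the ray r / f radians off the axis. A picture is of the moment at which its call begins: read the wrist's pose just before it. calibration takes no time and is no camera call.
- job_done(): hands the job in; it is judged then, once.
Trained networks look in the newest picture that a camera, given by its name, has taken for a name from the list of things; names that differ only in an ending like _2 or _b are one class to them, and where a whole thing is asked for, a point or a joint stands for the part that bears it (a point fixed in the world has none). Each returns a list of dicts, best first, with "confidence" (0 to 1); they miss things now and then, are a little off and sometimes report something else, mostly with a low value. They report only what shows in the picture. A call takes as long as a camera call.
- find_in(query, camera): "bbox" ([left, top, width, height] in pixels, round what is visible of it).
The state is a dict: "t": time; "joint_positions": joint angles; "dq": joint speeds; "effort": joint torques, N m; "eef_pos": TCP position; "ee_rot": TCP orientation; "wrist_force": force on the tool from outside, world axes, zero at the start; "torque": the same for the moment, N m; "gripper_width": finger opening in m; "grasp_force": force on a finger pad.
Only numpy, scipy, OpenCV 4.12 (cv2) and the standard library are available. Lean on these libraries where they do the work, as an engineer would, in place of code of your own. Each camera call takes 0.05 s, during which the arm holds its last target. There are 200 camera calls.

TASK

Preset the two iris dampers on the bench: push the lever of the wider damper round until its pointer stands in line with the nose of the setting tab clamped on its scale, and push the lever of the narrower damper clockwise (seen from above) until it is fully shut against its stop block. Only push the levers with the fingertips or the outside of the fingers, without pinching them; leave the setting tabs and the loose things on the bench where they are.

Things in the scene. Friction and masses are not known exactly. Their poses are not given: they have to be found in the camera images.
- wide_damper: the larger of two iris dampers fixed to the worktop, a round bare-metal housing 190 mm across lying flat, its throat 92 mm across with iris leaves in it. Origin: on the ring's axis, at the worktop; z up. The fixed rim's top (with the scale, a mark every 0.1 rad, every fifth one long) is 45 mm above the worktop, the top of the turning ring (radius 72 mm) 53 mm. A dark stop block (top at 56 mm) stands on the rim at the shut end of the scale
- wide_ring (a joint): turn of the ring (rad): 0 shut with the pointer against the stop block, up to 1.9 fully open; opening is counterclockwise seen from above. Stiff: needs about 3.6 N at the lever, and stays where it is left
- wide_lever (a point): centre of the ring's upright lever, a black plate standing on the ring 61 mm from the axis: 18 mm along the radius, 12 mm thick round the arc, its top 95 mm above the worktop, its free part from 56 mm up. This point is 75.5 mm above the worktop; x points out from the ring's axis, y in the opening direction. Push on its clockwise face to open, on its counterclockwise face to close
- wide_pointer (a point): tip of the small dark pointer on the ring, in line with the lever, 80 mm from the axis, 47 mm above the worktop
- wide_tab_mark (a point): tip of the nose of the wide damper's setting tab, a small dark clip 12 mm wide with a brass screw, clamped on the rim, its screw head 51 mm above the worktop; the nose points in at the axis, its tip 83.5 mm from it. x points out from the axis, y in the opening direction. It stays put unless knocked
- narrow_damper: the smaller of two iris dampers fixed to the worktop, a round bare-metal housing 150 mm across lying flat, its throat 52 mm across with iris leaves in it. Origin: on the ring's axis, at the worktop; z up. The fixed rim's top (with the scale, a mark every 0.1 rad, every fifth one long) is 45 mm above the worktop, the top of the turning ring (radius 52 mm) 53 mm. A dark stop block (top at 56 mm) stands on the rim at the shut end of the scale
- narrow_ring (a joint): turn of the ring (rad): 0 shut with the pointer against the stop block, up to 1.9 fully open; opening is counterclockwise seen from above. Stiff: needs about 5.4 N at the lever, and stays where it is left
- narrow_lever (a point): centre of the ring's upright lever, a black plate standing on the ring 41 mm from the axis: 18 mm along the radius, 12 mm thick round the arc, its top 95 mm above the worktop, its free part from 56 mm up. This point is 75.5 mm above the worktop; x points out from the ring's axis, y in the opening direction. Push on its clockwise face to open, on its counterclockwise face to close
- narrow_pointer (a point): tip of the small dark pointer on the ring, in line with the lever, 60 mm from the axis, 47 mm above the worktop
- narrow_tab_mark (a point): tip of the nose of the narrow damper's setting tab, a small dark clip 12 mm wide with a brass screw, clamped on the rim, its screw head 51 mm above the worktop; the nose points in at the axis, its tip 63.5 mm from it. x points out from the axis, y in the opening direction. It stays put unless knocked
- nozzle: cream-coloured tapered nozzle standing upright between the dampers, 23 mm across, 88 mm tall; origin under its foot. Leave alone
- gauge: flat green eight-sided gauge, 52x52x9 mm, lying between the dampers; origin centre of its underside. Leave alone
- coupon: dark red test strip 30x100x6 mm lying in front; origin centre of its underside. Leave alone
- measure: yellow and black tape measure 64x75x30 mm lying in front; origin centre of its underside. Leave alone
- lath: wooden lath offcut 24x155x14 mm lying in front; origin centre of its underside. Leave alone
- pen: white marker with a black cap, 16x137x18 mm, lying in front on the left; origin centre of its underside. Leave alone

How it is judged:
At the end, for the whole second after the job is handed in: The wider damper's pointer lies within 3.5 mm, measured round the arc, of the nose of its setting tab (about half a scale division); the narrower damper's ring is within 0.05 rad of its shut stop; both rings are at rest; setting tabs within 4 mm and loose things within 15 mm of where they were (y of wide_pointer in the frame of wide_tab_mark between -0.0035 and 0.0035 m and value of joint narrow_ring below 0.05 rad and velocity of joint wide_ring between -0.05 and 0.05 rad/s and velocity of joint narrow_ring between -0.05 and 0.05 rad/s and distance of each of wide_tab_mark, narrow_tab_mark from where it was at the start of the episode below 0.004 m and distance of each of nozzle, gauge, coupon, measure, lath, pen from where it was at the start of the episode below 0.015 m); the robot touches nothing.
It fails at once if the wide damper's lever is pinched (pressed over 2 N on its opening and its closing face at once) (contact force between the fingers and wide_ring_c0 above 2 N and contact force between the fingers and wide_ring_c1 above 2 N).
It fails at once if the narrow damper's lever is pinched (pressed over 2 N on its opening and its closing face at once) (contact force between the fingers and narrow_ring_c0 above 2 N and contact force between the fingers and narrow_ring_c1 above 2 N).
It fails at once if a setting tab is moved by over 4 mm (distance of any of wide_tab_mark, narrow_tab_mark from where it was at the start of the episode above 0.004 m).
It fails at once if a loose bystander is lifted, knocked over or moved by over 15 mm (distance of any of nozzle, gauge, coupon, measure, lath, pen from where it was at the start of the episode above 0.015 m or angle between nozzle's own z axis and vertical above 0.5 rad).
It also fails if it takes over 48 s, if anything falls off the work surface, if the arm or the gripper's body presses on something with over 40 N, if the wrist force passes 120 N, or if a joint passes its speed limit or range.

## Working session

There is one attempt and no reset: what is moved stays moved. The work goes in short steps, Python scripts to look and compute and a shell command to move; the robot and the scene stay as the last step left them, time stands still between calls to the robot, and variables do not carry over. Pictures are saved under pics/ and viewed, at most 10 in all, crops included, and the job is handed in when it is done.

```bash
mkdir -p pics; ls; python3 - <<'E'
from station import *
import cv2,json
o=get_obs();print({k:o[k] for k in('t','eef_pos','ee_rot','joint_positions','gripper_width')})
for n in('top','side'):
    p,d=camera(n);cv2.imwrite(f'pics/{n}0.png',p)
    c=calibration(n);print(n,c)
    for q in('wide_damper','narrow_damper','wide_lever','narrow_lever','wide_tab_mark','narrow_tab_mark','nozzle'):
        print(q,[(x['bbox'],round(x['confidence'],2)) for x in find_in(q,n)[:2]])
print(calibration('wrist'))
E
```

```text
pics
{'t': 0.0, 'eef_pos': array([0.24143564, 0.60291161, 0.23065935]), 'ee_rot': array([-1.05865725e-04,  1.89269602e-01,  9.81924764e-01, -8.73882250e-04]), 'joint_positions': array([-1.23299312,  0.4683759 , -0.01162179,  1.60357973,  0.00600919,
        1.07143215, -0.05629059]), 'gripper_width': 0.09172832747758887}
top {'K': array([[434.75115244,   0.        , 257.26737822],
       [  0.        , 434.75115244, 192.83027382],
       [  0.        ,   0.        ,   1.        ]]), 'R': array([[ 0.01944868, -0.99945445, -0.02669384],
       [-0.98889897, -0.01529578, -0.14780007],
       [ 0.14731113,  0.02927202, -0.98865696]]), 't': array([0.07226751, 0.48658555, 1.08536263])}
wide_damper [([185.9, 138.1, 71.0, 75.9], 0.83)]
narrow_damper [([318.4, 153.3, 63.4, 56.6], 0.8), ([195.6, 145.9, 54.4, 52.2], 0.66)]
wide_lever [([193.0, 145.9, 54.7, 53.6], 0.6)]
narrow_lever [([331.1, 161.3, 40.8, 40.6], 0.66)]
wide_tab_mark []
narrow_tab_mark []
nozzle [([273.5, 186.3, 18.5, 24.0], 0.65), ([195.3, 144.8, 53.9, 55.5], 0.33)]
side {'K': array([[351.71165833,   0.        , 253.92504221],
 
[... 444 characters left out ...]
4.7], 0.88)]
narrow_lever [([195.1, 269.0, 54.6, 47.7], 0.94)]
wide_tab_mark []
narrow_tab_mark []
nozzle [([252.9, 151.5, 61.7, 54.0], 0.64), ([273.2, 219.8, 4.3, 28.4], 0.62)]
{'K': array([[297.31863964,   0.        , 256.97136218],
       [  0.        , 297.31863964, 192.02464127],
       [  0.        ,   0.        ,   1.        ]]), 'tool_from_camera': array([[-1.07365444e-04, -9.71304945e-01, -2.37837535e-01,
         6.68565210e-02],
       [ 9.99999944e-01, -1.79828949e-04,  2.82980184e-04,
         1.67224170e-04],
       [-3.17630126e-04, -2.37837492e-01,  9.71304909e-01,
        -1.53489907e-01],
       [ 0.00000000e+00,  0.00000000e+00,  0.00000000e+00,
         1.00000000e+00]])}
```

```bash
python3 - <<'E'
import cv2,numpy as np
a=cv2.imread('pics/top0.png')[120:250,165:425];b=cv2.imread('pics/side0.png')
a=cv2.resize(a,(800,400),interpolation=3)
b=cv2.hconcat([cv2.resize(b[140:240,230:330],(400,400),interpolation=3)[:, :],cv2.resize(b[245:345,175:275],(400,400),interpolation=3)])
cv2.imwrite('pics/c1.png',a)
cv2.imwrite('pics/c2.png',b)
E
```

```text
(no output)
```

View pics/c1.png

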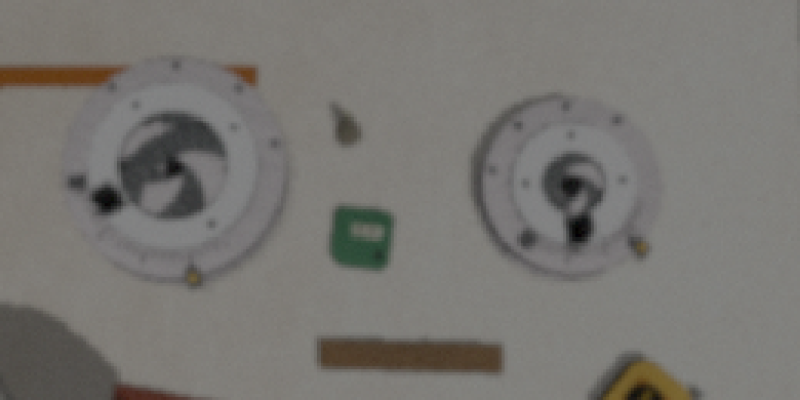

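View pics/c2.png

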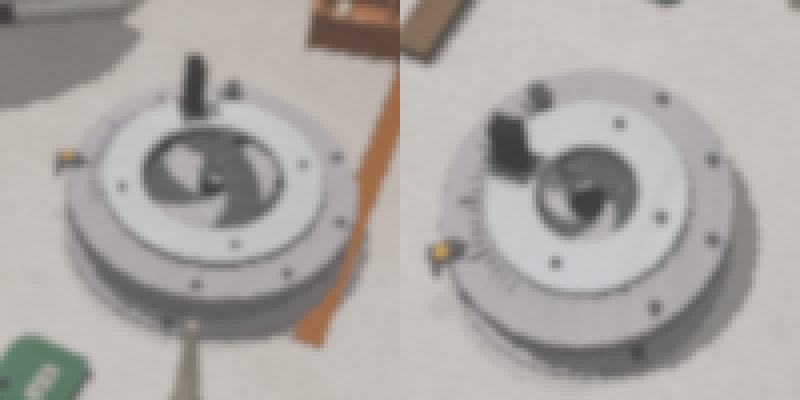

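View pics/top0.png

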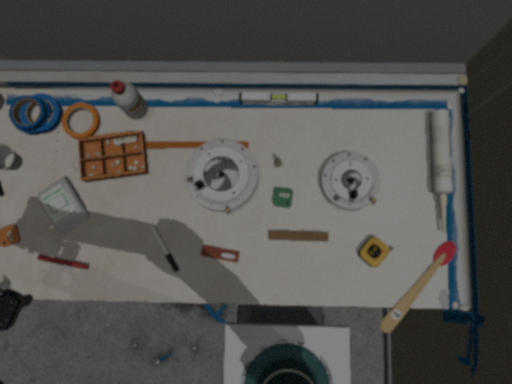

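```bash
cat > h.py <<'E'
import numpy as np
from station import *
from scipy.spatial.transform import Rotation as Rt
def ray(name,px,z,obs=None):
    c=calibration(name);K=c['K'];u,v=px
    if name=='wrist':
        q=np.array(obs['ee_rot']);Rw=Rt.from_quat(np.r_[q[1:],q[0]]).as_matrix();T=c['tool_from_camera']
        dx,dy=(u-K[0,2]),(v-K[1,2]);r=np.hypot(dx,dy)+1e-9;th=r/K[0,0]
        d=np.array([np.sin(th)*dx/r,np.sin(th)*dy/r,np.cos(th)])
        o=Rw@T[:3,3]+obs['eef_pos'];d=Rw@T[:3,:3]@d
    else:
        R,t=c['R'],c['t'];o=-R.T@t;d=R.T@np.linalg.inv(K)@[u,v,1]
    return o+d*(z-o[2])/d[2]
def proj_wrist(X,obs):
    c=calibration('wrist');K=c['K'];T=c['tool_from_camera'];q=np.array(obs['ee_rot']);Rw=Rt.from_quat(np.r_[q[1:],q[0]]).as_matrix()
    p=T[:3,:3].T@(Rw.T@(np.asarray(X)-obs['eef_pos'])-T[:3,3]);r=np.hypot(p[0],p[1])+1e-12;th=np.arctan2(r,p[2])
    return K[0,0]*th*p[:2]/r+K[:2,2]
E
python3 - <<'E'
from h import *
f=lambda x,y,z:ray('top',(165+x/3.077,120+y/3.077),z).round(4)
g=lambda x,y,z:ray('side',(230+x/4,140+y/4),z).round(4)
g2=lambda x,y,z:ray('side',(175+(x-400)/4,245+y/4),z).round(4)
C=f(172.5,166,.053);N=f(574,183,.053);print('C',C,g(213,183,.053),'N',N,g2(587,197,.053))
for n,c,P in(('wlever top',C,f(106,199,.09)),('wlev side',C,g(195,62,.095)),('wtab',C,f(193,275,.05)),('wtabs',C,g(70,158,.05)),('wstop',C,f(77,182,.055)),('nlever',N,f(579,229,.09)),('ntab',N,f(639,246,.05)),('nstop',N,f(528,237,.055)),('nozzle',N,f(346,132,.0))):
    d=P-c;print(n,P,round(np.hypot(d[0],d[1]),4),round(np.arctan2(d[1],d[0]),3))
print(Rt.from_quat(np.r_[get_obs()['ee_rot'][1:],get_obs()['ee_rot'][0]]).as_matrix().round(3))
E
```

```text
C [0.5305 0.1742 0.053 ] [0.5339 0.1658 0.053 ] N [ 0.5209 -0.1587  0.053 ] [ 0.5218 -0.1618  0.053 ]
wlever top [0.4956 0.2227 0.09  ] 0.0598 2.195
wlev side [0.497  0.2237 0.095 ] 0.0598 2.166
wtab [0.4397 0.1547 0.05  ] 0.0929 -2.93
wtabs [0.4402 0.1515 0.05  ] 0.0931 -2.895
wstop [0.5154 0.2533 0.055 ] 0.0805 1.759
nlever [ 0.4771 -0.1552  0.09  ] 0.0439 3.062
ntab [ 0.4697 -0.2118  0.05  ] 0.0738 -2.338
nstop [ 0.475  -0.1203  0.055 ] 0.0598 2.445
nozzle [0.5731 0.0291 0.    ] 0.1949 1.3
[[-0.928  0.372  0.   ]
 [ 0.372  0.928 -0.   ]
 [-0.     0.    -1.   ]]
```

```bash
cat >> h.py <<'E'
def row(c,phi,r,s,z,obs):
    """row for TCP at lever frame (r,s) of damper centre c, lever angle phi, tool -y along the opening tangent"""
    q=np.array(obs['ee_rot']);Rw=Rt.from_quat(np.r_[q[1:],q[0]]).as_matrix()
    x=np.array([np.cos(phi),np.sin(phi),0]);y=np.array([-x[1],x[0],0])
    p=np.r_[c[:2],0]+r*x+s*y;p[2]=z
    Rg=np.stack([x,-y,[0,0,-1]],1)
    d=Rw.T@(p-obs['eef_pos'])/.6;w=Rt.from_matrix(Rw.T@Rg).as_rotvec()/(np.pi/4)
    return ' '.join(f'"{k}":{v:.3f},' for k,v in zip(('dx','dy','dz','wx','wy','wz'),np.r_[d,w])),p.round(3)
E
python3 - <<'E'
from h import *
print(row((.532,.171),2.18,.061,-.04,.2,get_obs()))
E
```

```text
('"dx":-0.669, "dy":-0.378, "dz":0.053, "wx":0.000, "wy":0.000, "wz":0.739,', array([0.53 , 0.244, 0.2  ]))
```

```bash
R='x'; python3 -m handwheel '[{"dx":-0.67,"dy":-0.378,"dz":0.05,"wz":0.74,"gripper":1},{"dx":-0.67,"dy":-0.378,"dz":0.05,"wz":0.74,"gripper":1},{"dx":-0.67,"dy":-0.378,"dz":0.05,"wz":0.74,"gripper":1},{"dx":-0.67,"dy":-0.378,"dz":0.05,"wz":0.74,"gripper":1},{"dx":-0.67,"dy":-0.378,"dz":0.05,"wz":0.74,"gripper":1},{"dx":-0.67,"dy":-0.378,"dz":0.05,"wz":0.74,"gripper":1},{"dx":-0.67,"dy":-0.378,"dz":0.05,"wz":0.74,"gripper":1},{"dx":-0.67,"dy":-0.378,"dz":0.05,"wz":0.74,"gripper":1},{"dx":-0.67,"dy":-0.378,"dz":0.05,"wz":0.74,"gripper":1},{"dx":-0.67,"dy":-0.378,"dz":0.05,"wz":0.74,"gripper":1},{"dx":-0.67,"dy":-0.378,"dz":0.05,"wz":0.74,"gripper":1},{"dx":-0.67,"dy":-0.378,"dz":0.05,"wz":0.74,"gripper":1},{"dx":-0.67,"dy":-0.378,"dz":0.05,"wz":0.74,"gripper":1},{"dx":-0.67,"dy":-0.378,"dz":0.05,"wz":0.74,"gripper":1},{"dx":-0.67,"dy":-0.378,"dz":0.05,"wz":0.74,"gripper":1},{"dx":-0.67,"dy":-0.378,"dz":0.05,"wz":0.74,"gripper":1}]'; python3 - <<'E'
from h import *
import cv2,pickle
o=get_obs();p,d=camera('wrist');cv2.imwrite('pics/w1.png',p);pickle.dump((o,p,d),open('w1.pkl','wb'));print(o['joint_positions'].round(2),o['gripper_width'])
cv2.imwrite('pics/w1b.png',cv2.resize(p,(800,600),interpolation=3))
E
```

```text
[-1.23  0.47 -0.01  1.6   0.01  1.07 -0.06] 0.0920484054247021invalid input at $[0]: expected keys dx, dy, dz, wx, wy, wz, gripper
```

View pics/w1b.png

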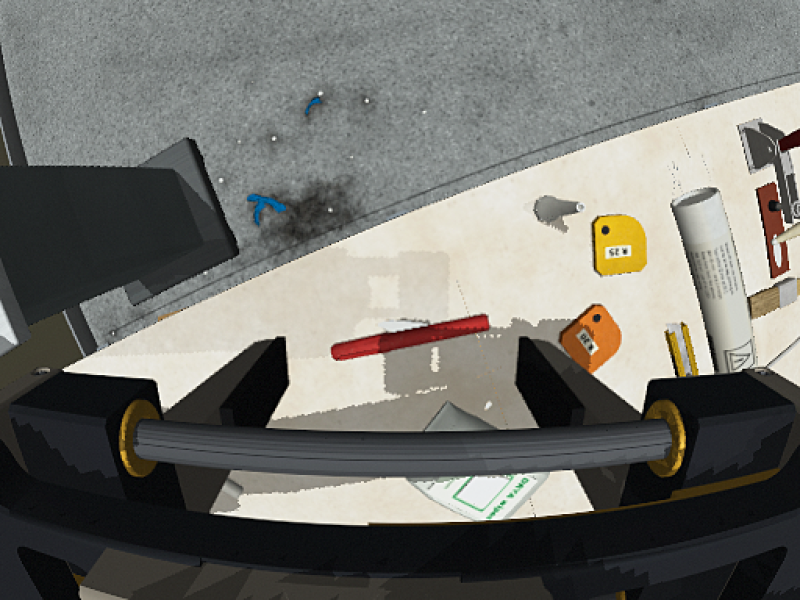

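```bash
python3 -m handwheel '[{"dx":-0.67,"dy":-0.378,"dz":0.05,"wx":0,"wy":0,"wz":0.74,"gripper":1},{"dx":-0.67,"dy":-0.378,"dz":0.05,"wx":0,"wy":0,"wz":0.74,"gripper":1},{"dx":-0.67,"dy":-0.378,"dz":0.05,"wx":0,"wy":0,"wz":0.74,"gripper":1},{"dx":-0.67,"dy":-0.378,"dz":0.05,"wx":0,"wy":0,"wz":0.74,"gripper":1},{"dx":-0.67,"dy":-0.378,"dz":0.05,"wx":0,"wy":0,"wz":0.74,"gripper":1},{"dx":-0.67,"dy":-0.378,"dz":0.05,"wx":0,"wy":0,"wz":0.74,"gripper":1},{"dx":-0.67,"dy":-0.378,"dz":0.05,"wx":0,"wy":0,"wz":0.74,"gripper":1},{"dx":-0.67,"dy":-0.378,"dz":0.05,"wx":0,"wy":0,"wz":0.74,"gripper":1},{"dx":-0.67,"dy":-0.378,"dz":0.05,"wx":0,"wy":0,"wz":0.74,"gripper":1},{"dx":-0.67,"dy":-0.378,"dz":0.05,"wx":0,"wy":0,"wz":0.74,"gripper":1},{"dx":-0.67,"dy":-0.378,"dz":0.05,"wx":0,"wy":0,"wz":0.74,"gripper":1},{"dx":-0.67,"dy":-0.378,"dz":0.05,"wx":0,"wy":0,"wz":0.74,"gripper":1},{"dx":-0.67,"dy":-0.378,"dz":0.05,"wx":0,"wy":0,"wz":0.74,"gripper":1},{"dx":-0.67,"dy":-0.378,"dz":0.05,"wx":0,"wy":0,"wz":0.74,"gripper":1},{"dx":-0.67,"dy":-0.378,"dz":0.05,"wx":0,"wy":0,"wz":0.74,"gripper":1},{"dx":-0.67,"dy":-0.378,"dz":0.05,"wx":0,"wy":0,"wz":0.74,"gripper":1}]'; python3 - <<'E'
from h import *
import cv2,pickle
o=get_obs();p,d=camera('wrist');pickle.dump((o,p,d),open('w2.pkl','wb'));print(o['joint_positions'].round(2),o['gripper_width'])
cv2.imwrite('pics/w2.png',cv2.resize(p,(800,600),interpolation=3))
E
```

```text
t: 2.18
eef_pos: [0.5293, 0.2456, 0.2016]
ee_rot: [-0.0, 0.461, 0.887, 0.0]
wrist_force: [-0.8, -0.0, -0.1]
gripper_width: 0.0005
grasp_force: 0.0
[-0.68  0.39  0.25  1.81 -0.11  0.95  0.22] 0.0005136483059401146
```

View pics/w2.png

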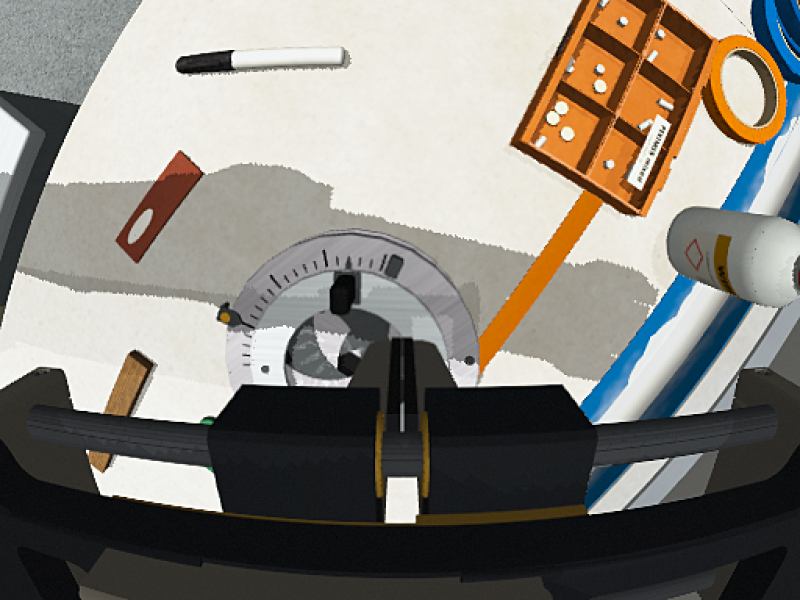

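```bash
python3 - <<'E'
import pickle,cv2
o,p,d=pickle.load(open('w2.pkl','rb'))
cv2.imwrite('pics/w2c.png',cv2.convertScaleAbs(cv2.resize(p[140:260,135:315],(792,528),interpolation=2),alpha=1.0))
E
```

```text
(no output)
```

View pics/w2c.png

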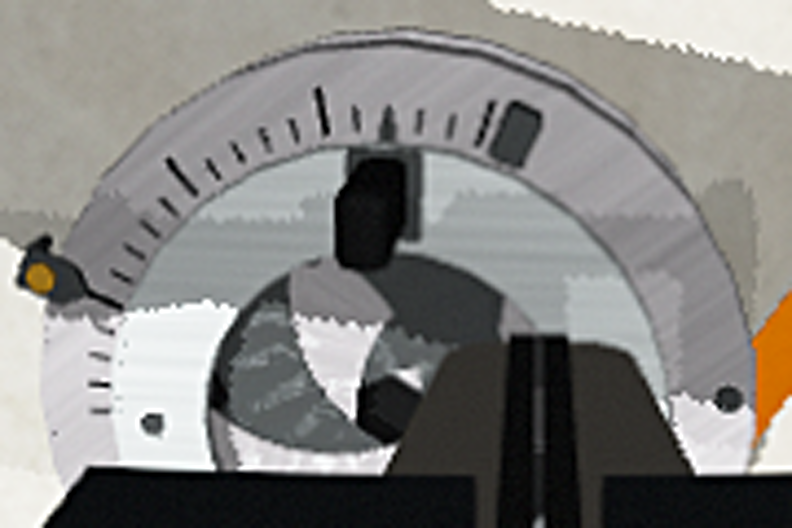

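```bash
cat > m.py <<'E'
from h import *
import pickle
from scipy.optimize import least_squares
o,p,d=pickle.load(open('w2.pkl','rb'))
f=lambda q,z:ray('wrist',(135+q[0]/4.4-.4,140+q[1]/4.4-.4),z,o)
ring=[f(q,.053) for q in[(122,318),(440,147),(560,200),(660,330),(265,170)]]
rim=[f(q,.045) for q in[(400,42),(200,90),(100,190),(752,340),(640,140),(45,370)]]
e=lambda c:np.r_[[np.hypot(*(x[:2]-c))-.072 for x in ring],[np.hypot(*(x[:2]-c))-.095 for x in rim]]
s=least_squares(e,(.53,.17),loss='soft_l1',f_scale=.001);c=s.x;print(c.round(4),(e(c)*1e3).round(1))
for n,q,z in(('pointer',(388,108),.047),('nose',(120,305),.047),('lev',(378,163),.095),('stop',(515,135),.056),('m0',(490,120),.045),('m.5',(322,112),.045),('m1',(182,177),.045),('m1.8',(100,383),.045)):
    v=f(q,z)[:2]-c;print(n,round(np.hypot(*v),4),round(np.arctan2(v[1],v[0])%6.283,3))
E
python3 m.py
```

```text
[0.5318 0.1767] [ 0.6  0.5  0.2 -0.  -0.6  0.3  0.5 -1.  -1.4 -0.5 -1.3]
pointer 0.0796 2.163
nose 0.0754 3.346
lev 0.0754 2.118
stop 0.081 1.776
m0 0.0805 1.855
m.5 0.0798 2.369
m1 0.0806 2.865
m1.8 0.078 3.654
```

```bash
python3 - <<'E'
from h import *
import pickle
o2,p,d=pickle.load(open('w2.pkl','rb'))
c=(.5318,.1767)
for q in((40,277),(45,268)):
    v=ray('wrist',(135+q[0]/4.4-.4,140+q[1]/4.4-.4),.051,o2)[:2]-c;print('screw',np.hypot(*v),np.arctan2(v[1],v[0])%6.283)
o=get_obs();print(row(c,2.163,.061,-.038,.085,o))
for ph in [2.163]+[2.163+.0988*i for i in range(1,12)]:print(row(c,ph,.061,-.024,.085,o)[0])
E
```

```text
screw 0.09692833370853068 3.3473809955702563
screw 0.09640209355115781 3.3179486448961475
('"dx":0.004, "dy":0.003, "dz":0.195, "wx":0.000, "wy":-0.001, "wz":0.025,', array([0.529, 0.249, 0.085]))
"dx":0.005, "dy":-0.021, "dz":0.195, "wx":0.000, "wy":-0.001, "wz":0.025,
"dx":0.008, "dy":-0.031, "dz":0.195, "wx":0.000, "wy":-0.001, "wz":-0.101,
"dx":0.011, "dy":-0.041, "dz":0.195, "wx":0.000, "wy":-0.001, "wz":-0.226,
"dx":0.013, "dy":-0.052, "dz":0.195, "wx":0.000, "wy":-0.001, "wz":-0.352,
"dx":0.013, "dy":-0.063, "dz":0.195, "wx":0.000, "wy":-0.001, "wz":-0.478,
"dx":0.013, "dy":-0.073, "dz":0.195, "wx":0.000, "wy":-0.001, "wz":-0.604,
"dx":0.011, "dy":-0.084, "dz":0.194, "wx":0.000, "wy":-0.001, "wz":-0.730,
"dx":0.008, "dy":-0.095, "dz":0.194, "wx":0.001, "wy":-0.001, "wz":-0.855,
"dx":0.005, "dy":-0.105, "dz":0.194, "wx":0.001, "wy":-0.001, "wz":-0.981,
"dx":0.000, "dy":-0.114, "dz":0.194, "wx":0.001, "wy":-0.001, "wz":-1.107,
"dx":-0.006, "dy":-0.124, "dz":0.194, "wx":0.001, "wy":-0.001, "wz":-1.233,
"dx":-0.012, "dy":-0.132, "dz":0.194, "wx":0.001, "wy":-0.001, "wz":-1.359,
```

```bash
python3 -m handwheel '[{"dx":0.004,"dy":0.003,"dz":0.06,"wx":0,"wy":0,"wz":0.025,"gripper":1},{"dx":0.004,"dy":0.003,"dz":0.12,"wx":0,"wy":0,"wz":0.025,"gripper":1},{"dx":0.004,"dy":0.003,"dz":0.17,"wx":0,"wy":0,"wz":0.025,"gripper":1},{"dx":0.004,"dy":0.003,"dz":0.195,"wx":0,"wy":0,"wz":0.025,"gripper":1},{"dx":0.004,"dy":0.003,"dz":0.195,"wx":0,"wy":0,"wz":0.025,"gripper":1},{"dx":0.005,"dy":-0.01,"dz":0.195,"wx":0,"wy":0,"wz":0.025,"gripper":1},{"dx":0.005,"dy":-0.021,"dz":0.195,"wx":0,"wy":0,"wz":0.025,"gripper":1},{"dx":0.008,"dy":-0.031,"dz":0.195,"wx":0,"wy":0,"wz":-0.1,"gripper":1},{"dx":0.011,"dy":-0.041,"dz":0.195,"wx":0,"wy":0,"wz":-0.226,"gripper":1},{"dx":0.013,"dy":-0.052,"dz":0.195,"wx":0,"wy":0,"wz":-0.352,"gripper":1},{"dx":0.013,"dy":-0.063,"dz":0.195,"wx":0,"wy":0,"wz":-0.478,"gripper":1},{"dx":0.013,"dy":-0.073,"dz":0.195,"wx":0,"wy":0,"wz":-0.604,"gripper":1},{"dx":0.011,"dy":-0.084,"dz":0.195,"wx":0,"wy":0,"wz":-0.73,"gripper":1},{"dx":0.008,"dy":-0.095,"dz":0.195,"wx":0,"wy":0,"wz":-0.855,"gripper":1},{"dx":0.005,"dy":-0.105,"dz":0.195,"wx":0,"wy":0,"wz":-0.98,"gripper":1},{"dx":0.005,"dy":-0.105,"dz":0.195,"wx":0,"wy":0,"wz":-0.98,"gripper":1}]'; python3 - <<'E'
from h import *
import cv2,pickle
o=get_obs();p,d=camera('wrist');pickle.dump((o,p,d),open('w3.pkl','wb'));print(o['t'],o['eef_pos'],o['joint_positions'].round(2))
cv2.imwrite('pics/w3.png',cv2.resize(p[60:300,100:400],(750,600),interpolation=3))
c=(.5318,.1767)
for ph in (2.95,3.05,3.15,3.2,3.25,3.3,3.345):print(ph,row(c,ph,.061,-.024,.085,o)[0])
E
```

```text
t: 3.57
eef_pos: [0.4776, 0.2105, 0.0868]
ee_rot: [0.002, 0.095, 0.995, 0.001]
wrist_force: [-0.4, 1.5, 0.5]
gripper_width: 0.0004
grasp_force: 0.9
3.5667 [0.47757307 0.21046993 0.08680536] [-0.49  0.46  0.01  2.03 -0.01  0.65  0.91]
2.95 "dx":0.002, "dy":0.002, "dz":0.003, "wx":0.004, "wy":0.004, "wz":0.002,
3.05 "dx":0.006, "dy":-0.008, "dz":0.003, "wx":0.004, "wy":0.004, "wz":-0.125,
3.15 "dx":0.008, "dy":-0.019, "dz":0.003, "wx":0.004, "wy":0.004, "wz":-0.252,
3.2 "dx":0.009, "dy":-0.024, "dz":0.003, "wx":0.004, "wy":0.005, "wz":-0.316,
3.25 "dx":0.010, "dy":-0.030, "dz":0.003, "wx":0.004, "wy":0.005, "wz":-0.380,
3.3 "dx":0.010, "dy":-0.035, "dz":0.003, "wx":0.003, "wy":0.005, "wz":-0.443,
3.345 "dx":0.010, "dy":-0.040, "dz":0.003, "wx":0.003, "wy":0.005, "wz":-0.501,
```

View pics/w3.png

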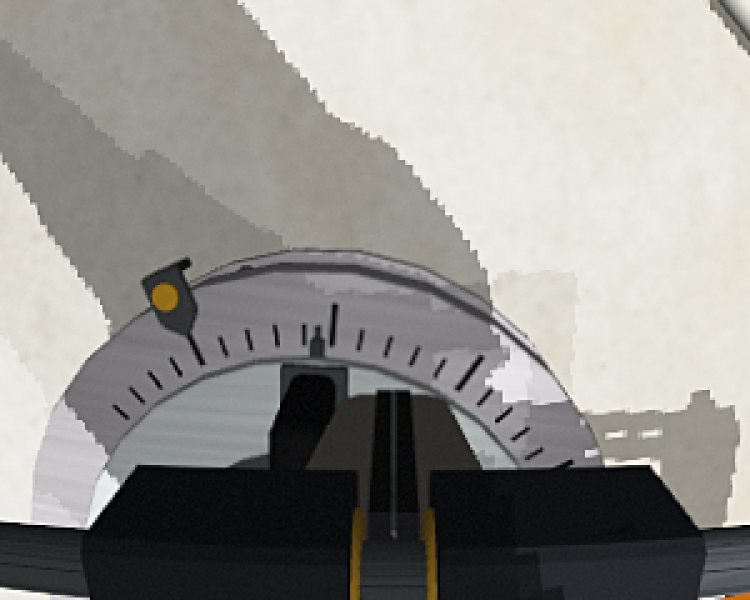

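```bash
python3 -m handwheel '[{"dx":0.006,"dy":-0.008,"dz":0.003,"wx":0,"wy":0,"wz":-0.125,"gripper":1},{"dx":0.008,"dy":-0.019,"dz":0.003,"wx":0,"wy":0,"wz":-0.252,"gripper":1},{"dx":0.01,"dy":-0.03,"dz":0.003,"wx":0,"wy":0,"wz":-0.38,"gripper":1},{"dx":0.01,"dy":-0.038,"dz":0.003,"wx":0,"wy":0,"wz":-0.48,"gripper":1},{"dx":0.01,"dy":-0.038,"dz":0.003,"wx":0,"wy":0,"wz":-0.48,"gripper":1}]'; python3 - <<'E'
from h import *
import cv2,pickle
o=get_obs();p,d=camera('wrist');pickle.dump((o,p,d),open('w4.pkl','wb'));print(o['t'],o['eef_pos'],o['joint_positions'].round(2))
cv2.imwrite('pics/w4.png',cv2.resize(p[140:260,170:320],(750,600),interpolation=3))
c=(.5318,.1767)
for ph in (3.3,3.33,3.36,3.38,3.4):print(ph,row(c,ph,.061,-.024,.085,o)[0])
E
```

```text
t: 4.03
eef_pos: [0.4679, 0.189, 0.0843]
ee_rot: [0.002, -0.092, 0.996, 0.001]
wrist_force: [-0.4, 1.7, 2.0]
gripper_width: 0.0001
grasp_force: 1.0
4.0333 [0.46786849 0.18903307 0.08433867] [-0.39  0.44 -0.08  2.06  0.06  0.64  1.25]
3.3 "dx":-0.000, "dy":0.003, "dz":-0.001, "wx":0.001, "wy":0.004, "wz":0.032,
3.33 "dx":0.001, "dy":-0.000, "dz":-0.001, "wx":0.001, "wy":0.004, "wz":-0.006,
3.36 "dx":0.002, "dy":-0.003, "dz":-0.001, "wx":0.001, "wy":0.004, "wz":-0.044,
3.38 "dx":0.003, "dy":-0.005, "dz":-0.001, "wx":0.001, "wy":0.004, "wz":-0.070,
3.4 "dx":0.003, "dy":-0.007, "dz":-0.001, "wx":0.001, "wy":0.004, "wz":-0.095,
```

View pics/w4.png

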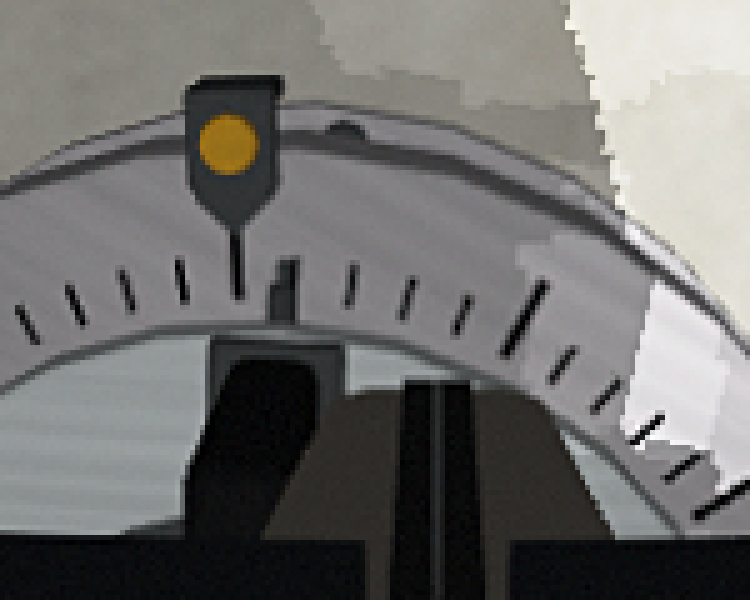

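```bash
python3 -m handwheel '[{"dx":0.002,"dy":-0.004,"dz":-0.001,"wx":0,"wy":0,"wz":-0.05,"gripper":1},{"dx":0.003,"dy":-0.008,"dz":-0.001,"wx":0,"wy":0,"wz":-0.1,"gripper":1},{"dx":0.003,"dy":-0.008,"dz":-0.001,"wx":0,"wy":0,"wz":-0.1,"gripper":1},{"dx":0.003,"dy":0.015,"dz":-0.001,"wx":0,"wy":0,"wz":-0.1,"gripper":1},{"dx":0.003,"dy":0.025,"dz":-0.001,"wx":0,"wy":0,"wz":-0.1,"gripper":1}]'; python3 - <<'E'
from h import *
import cv2,pickle
o=get_obs();p,d=camera('wrist');pickle.dump((o,p,d),open('w5.pkl','wb'))
cv2.imwrite('pics/w5.png',cv2.resize(p[140:260,170:320],(750,600),interpolation=3))
E
```

```text
t: 4.5
eef_pos: [0.462, 0.2035, 0.0834]
ee_rot: [-0.0, -0.13, 0.992, -0.0]
wrist_force: [-0.3, 0.6, -0.7]
gripper_width: 0.0006
grasp_force: 0.0
```

View pics/w5.png

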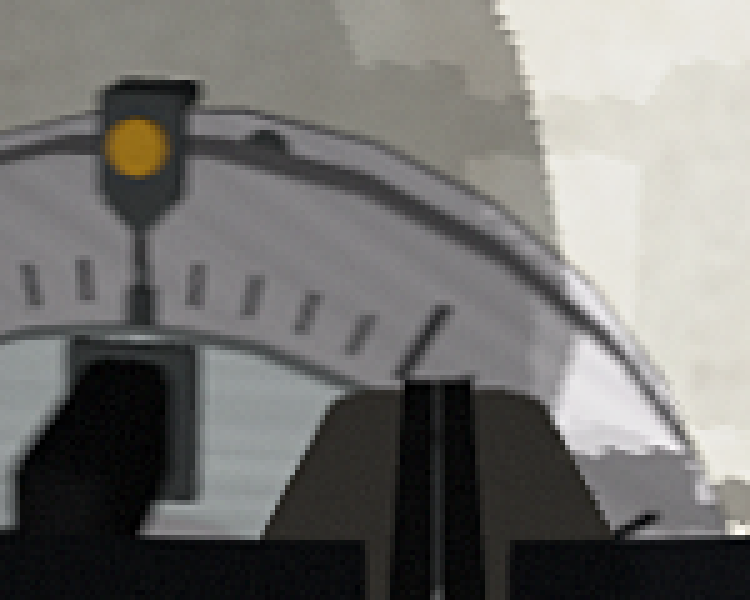

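```bash
python3 - <<'E'
from h import *
print(row((.5213,-.160),3.07,.041,.038,.2,get_obs()))
E
```

```text
('"dx":0.147, "dy":-0.650, "dz":-0.194, "wx":0.000, "wy":-0.001, "wz":0.425,', array([ 0.478, -0.195,  0.2  ]))
```

```bash
python3 -m handwheel '[{"dx":0.003,"dy":0.003,"dz":-0.06,"wx":0,"wy":0,"wz":0,"gripper":1},{"dx":0.003,"dy":0.003,"dz":-0.12,"wx":0,"wy":0,"wz":0,"gripper":1},{"dx":0.003,"dy":0,"dz":-0.19,"wx":0,"wy":0,"wz":0,"gripper":1},{"dx":0.02,"dy":-0.05,"dz":-0.194,"wx":0,"wy":0,"wz":0.1,"gripper":1},{"dx":0.147,"dy":-0.65,"dz":-0.194,"wx":0,"wy":0,"wz":0.425,"gripper":1},{"dx":0.147,"dy":-0.65,"dz":-0.194,"wx":0,"wy":0,"wz":0.425,"gripper":1},{"dx":0.147,"dy":-0.65,"dz":-0.194,"wx":0,"wy":0,"wz":0.425,"gripper":1},{"dx":0.147,"dy":-0.65,"dz":-0.194,"wx":0,"wy":0,"wz":0.425,"gripper":1},{"dx":0.147,"dy":-0.65,"dz":-0.194,"wx":0,"wy":0,"wz":0.425,"gripper":1},{"dx":0.147,"dy":-0.65,"dz":-0.194,"wx":0,"wy":0,"wz":0.425,"gripper":1},{"dx":0.147,"dy":-0.65,"dz":-0.194,"wx":0,"wy":0,"wz":0.425,"gripper":1},{"dx":0.147,"dy":-0.65,"dz":-0.194,"wx":0,"wy":0,"wz":0.425,"gripper":1},{"dx":0.147,"dy":-0.65,"dz":-0.194,"wx":0,"wy":0,"wz":0.425,"gripper":1},{"dx":0.147,"dy":-0.65,"dz":-0.194,"wx":0,"wy":0,"wz":0.425,"gripper":1},{"dx":0.147,"dy":-0.65,"dz":-0.194,"wx":0,"wy":0,"wz":0.425,"gripper":1},{"dx":0.147,"dy":-0.65,"dz":-0.194,"wx":0,"wy":0,"wz":0.425,"gripper":1}]'; python3 - <<'E'
from h import *
import cv2,pickle
o=get_obs();p,d=camera('wrist');pickle.dump((o,p,d),open('w6.pkl','wb'));cv2.imwrite('pics/w6.png',p)
# world points from depth; lever-top points 0.085..0.1, rim 0.04..0.048, near the narrow damper
c=calibration('wrist');K=c['K'];T=c['tool_from_camera'];q=o['ee_rot'];Rw=Rt.from_quat(np.r_[q[1:],q[0]]).as_matrix()
v,u=np.mgrid[:384,:512];dx,dy=u-K[0,2],v-K[1,2];r=np.hypot(dx,dy)+1e-9;th=r/K[0,0]
P=np.stack([np.tan(th)*dx/r*d,np.tan(th)*dy/r*d,d],-1)
W=(P@T[:3,:3].T+T[:3,3])@Rw.T+o['eef_pos']
g=p.mean(2)
for z in((.088,.1),(.04,.049),(.0495,.055)):
    m=(d>0)&(W[...,2]>z[0])&(W[...,2]<z[1])&(np.hypot(W[...,0]-.521,W[...,1]+.16)<.085)
    X=W[m];print(z,m.sum(),np.median(X,0).round(4),X.min(0).round(3),X.max(0).round(3),g[m].mean())
    if z[1]<.09:
        ang=np.arctan2(X[:,1]+.16,X[:,0]-.521);e=[]
        for a in np.arange(-3.1,3.1,.1):
            s=X[abs(ang-a)<.05]
            if len(s)>5:e.append(s[np.argsort(np.hypot(s[:,0]-.521,s[:,1]+.16))[-2]][:2])
        e=np.array(e);A=np.c_[2*e,np.ones(len(e))];k=np.linalg.lstsq(A,(e**2).sum(1),rcond=None)[0];print('circle',k[:2].round(4),np.sqrt(k[2]+k[0]**2+k[1]**2).round(4),len(e))
np.save('W6.npy',W)
E
```

```text
t: 5.88
eef_pos: [0.4781, -0.1957, 0.1994]
ee_rot: [-0.001, 0.036, 0.999, 0.0]
wrist_force: [0.2, 0.4, 0.7]
gripper_width: 0.0005
grasp_force: 0.0
(0.088, 0.1) 254 [ 0.4781 -0.1594  0.0952] [ 0.471 -0.165  0.089] [ 0.488 -0.152  0.097] 17.3503937007874
(0.04, 0.049) 5123 [ 0.4892 -0.1502  0.0452] [ 0.445 -0.231  0.04 ] [ 0.558 -0.083  0.049] 151.67024529897847
circle [ 0.4981 -0.1524] 0.0606 58
(0.0495, 0.055) 2902 [ 0.4998 -0.1369  0.0533] [ 0.464 -0.22   0.05 ] [ 0.553 -0.106  0.055] 190.86664369400413
circle [ 0.5095 -0.1579] 0.0492 44
```

```bash
python3 - <<'E'
from h import *
o=get_obs();c=(.520,-.159)
print(row(c,3.12,.041,.036,.085,o))
for ph in (3.12,3.02,2.92,2.82,2.72,2.62,2.52,2.46,2.4):print(ph,row(c,ph,.041,.024,.085,o)[0])
E
```

```text
('"dx":0.000, "dy":0.001, "dz":0.191, "wx":0.001, "wy":-0.001, "wz":-0.061,', array([ 0.478, -0.194,  0.085]))
3.12 "dx":0.001, "dy":0.021, "dz":0.191, "wx":0.001, "wy":-0.001, "wz":-0.061,
3.02 "dx":0.005, "dy":0.028, "dz":0.191, "wx":0.001, "wy":-0.001, "wz":0.066,
2.92 "dx":0.008, "dy":0.035, "dz":0.191, "wx":0.001, "wy":-0.001, "wz":0.194,
2.82 "dx":0.011, "dy":0.043, "dz":0.191, "wx":0.001, "wy":-0.002, "wz":0.321,
2.72 "dx":0.013, "dy":0.050, "dz":0.191, "wx":0.001, "wy":-0.002, "wz":0.448,
2.62 "dx":0.014, "dy":0.058, "dz":0.191, "wx":0.001, "wy":-0.002, "wz":0.575,
2.52 "dx":0.014, "dy":0.066, "dz":0.191, "wx":0.001, "wy":-0.002, "wz":0.703,
2.46 "dx":0.014, "dy":0.071, "dz":0.191, "wx":0.001, "wy":-0.002, "wz":0.779,
2.4 "dx":0.013, "dy":0.076, "dz":0.191, "wx":0.001, "wy":-0.002, "wz":0.856,
```

```bash
python3 -m handwheel '[{"dx":0,"dy":0.001,"dz":0.06,"wx":0,"wy":0,"wz":-0.03,"gripper":1},{"dx":0,"dy":0.001,"dz":0.12,"wx":0,"wy":0,"wz":-0.06,"gripper":1},{"dx":0,"dy":0.001,"dz":0.17,"wx":0,"wy":0,"wz":-0.06,"gripper":1},{"dx":0,"dy":0.001,"dz":0.19,"wx":0,"wy":0,"wz":-0.06,"gripper":1},{"dx":0,"dy":0.001,"dz":0.19,"wx":0,"wy":0,"wz":-0.06,"gripper":1},{"dx":0.001,"dy":0.012,"dz":0.19,"wx":0,"wy":0,"wz":-0.06,"gripper":1},{"dx":0.001,"dy":0.021,"dz":0.19,"wx":0,"wy":0,"wz":-0.06,"gripper":1},{"dx":0.005,"dy":0.028,"dz":0.19,"wx":0,"wy":0,"wz":0.066,"gripper":1},{"dx":0.008,"dy":0.035,"dz":0.19,"wx":0,"wy":0,"wz":0.194,"gripper":1},{"dx":0.011,"dy":0.043,"dz":0.19,"wx":0,"wy":0,"wz":0.321,"gripper":1},{"dx":0.013,"dy":0.05,"dz":0.19,"wx":0,"wy":0,"wz":0.448,"gripper":1},{"dx":0.014,"dy":0.058,"dz":0.19,"wx":0,"wy":0,"wz":0.575,"gripper":1},{"dx":0.014,"dy":0.062,"dz":0.19,"wx":0,"wy":0,"wz":0.64,"gripper":1},{"dx":0.014,"dy":0.062,"dz":0.19,"wx":0,"wy":0,"wz":0.64,"gripper":1}]'; python3 - <<'E'
from h import *
o=get_obs();c=(.520,-.159);print(o['wrist_force'],o['torque'])
for ph in (2.62,2.57,2.52,2.48,2.44,2.4):print(ph,row(c,ph,.041,.024,.085,o)[0])
E
```

```text
t: 7.1
eef_pos: [0.4731, -0.1587, 0.0871]
ee_rot: [0.001, 0.283, 0.959, -0.0]
wrist_force: [-1.3, -3.2, 0.8]
gripper_width: 0.0001
grasp_force: 2.1
[-1.25207102 -3.19818652  0.76302795] [-0.7746674   0.5431092   0.01882574]
2.62 "dx":0.000, "dy":-0.001, "dz":0.004, "wx":-0.000, "wy":0.002, "wz":-0.067,
2.57 "dx":0.002, "dy":0.002, "dz":0.004, "wx":-0.000, "wy":0.002, "wz":-0.003,
2.52 "dx":0.004, "dy":0.005, "dz":0.004, "wx":-0.000, "wy":0.002, "wz":0.061,
2.48 "dx":0.006, "dy":0.008, "dz":0.004, "wx":-0.000, "wy":0.002, "wz":0.112,
2.44 "dx":0.007, "dy":0.011, "dz":0.004, "wx":-0.000, "wy":0.002, "wz":0.163,
2.4 "dx":0.008, "dy":0.014, "dz":0.004, "wx":-0.000, "wy":0.002, "wz":0.214,
```

```bash
python3 -m handwheel '[{"dx":0.004,"dy":0.005,"dz":0.003,"wx":0,"wy":0,"wz":0.06,"gripper":1},{"dx":0.006,"dy":0.008,"dz":0.003,"wx":0,"wy":0,"wz":0.1,"gripper":1},{"dx":0.006,"dy":0.011,"dz":0.003,"wx":0,"wy":0,"wz":0.13,"gripper":1},{"dx":0.006,"dy":0.011,"dz":0.003,"wx":0,"wy":0,"wz":0.13,"gripper":1},{"dx":0.006,"dy":0.011,"dz":0.003,"wx":0,"wy":0,"wz":0.13,"gripper":1}]'; python3 - <<'E'
from h import *
o=get_obs();c=(.520,-.159);print(o['wrist_force'],o['torque'])
for ph in (2.44,2.4,2.36):print(ph,row(c,ph,.041,.024,.085,o)[0])
E
```

```text
t: 7.52
eef_pos: [0.4735, -0.1526, 0.0856]
ee_rot: [0.001, 0.331, 0.944, -0.001]
wrist_force: [-3.6, -5.1, 4.7]
gripper_width: 0.0006
grasp_force: 3.7
[-3.58851832 -5.0769825   4.71539461] [-1.27228217  0.90833995  0.00416994]
2.44 "dx":0.002, "dy":0.002, "dz":0.001, "wx":-0.000, "wy":0.003, "wz":0.035,
2.4 "dx":0.004, "dy":0.005, "dz":0.001, "wx":-0.000, "wy":0.003, "wz":0.086,
2.36 "dx":0.005, "dy":0.008, "dz":0.001, "wx":-0.000, "wy":0.003, "wz":0.137,
```

```bash
python3 -m handwheel '[{"dx":0.002,"dy":0.005,"dz":0.001,"wx":0,"wy":0,"wz":0.05,"gripper":1},{"dx":0.004,"dy":0.011,"dz":0.001,"wx":0,"wy":0,"wz":0.05,"gripper":1},{"dx":0.004,"dy":0.011,"dz":0.001,"wx":0,"wy":0,"wz":0.05,"gripper":1},{"dx":0.004,"dy":0.011,"dz":0.001,"wx":0,"wy":0,"wz":0.05,"gripper":1}]'
```

```text
t: 7.85
eef_pos: [0.4731, -0.1519, 0.0855]
ee_rot: [0.001, 0.351, 0.936, -0.004]
wrist_force: [-13.1, -20.5, 12.8]
gripper_width: 0.0004
grasp_force: 12.4
```

```bash
python3 -m handwheel '[{"dx":0,"dy":-0.015,"dz":0,"wx":0,"wy":0,"wz":0,"gripper":1},{"dx":0,"dy":-0.04,"dz":0,"wx":0,"wy":0,"wz":0,"gripper":1},{"dx":0,"dy":-0.05,"dz":0,"wx":0,"wy":0,"wz":0,"gripper":1},{"dx":0,"dy":-0.05,"dz":-0.06,"wx":0,"wy":0,"wz":0,"gripper":1},{"dx":0,"dy":-0.05,"dz":-0.12,"wx":0,"wy":0,"wz":0,"gripper":1},{"dx":0,"dy":-0.05,"dz":-0.18,"wx":0,"wy":0,"wz":0,"gripper":1},{"dx":0,"dy":-0.05,"dz":-0.2,"wx":0,"wy":0,"wz":0,"gripper":1},{"dx":0,"dy":-0.05,"dz":-0.2,"wx":0,"wy":0,"wz":0,"gripper":1}]'; python3 - <<'E'
from h import *
import cv2
p,d=camera('wrist');t,_=camera('top')
a=cv2.resize(p[120:264,150:342],(800,600),interpolation=3)
a[:185,480:]=cv2.resize(t[125:220,180:385],(320,185))[:185]
cv2.imwrite('pics/w7.png',a)
E
```

```text
t: 8.52
eef_pos: [0.4589, -0.1669, 0.2077]
ee_rot: [0.004, 0.349, 0.937, 0.001]
wrist_force: [-0.1, 0.5, -0.8]
gripper_width: 0.0006
grasp_force: 0.0
```

View pics/w7.png

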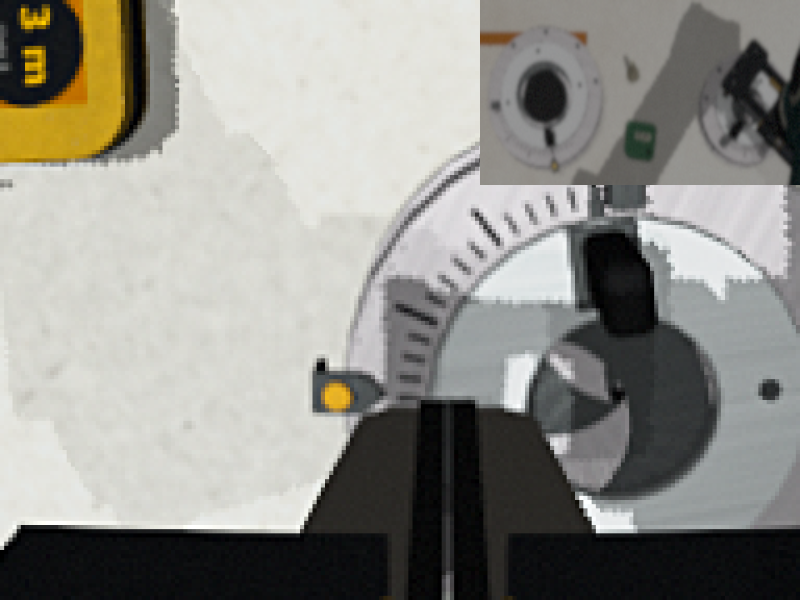

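The last picture shows the narrow pointer (597,200) against its stop block (628,195), at the zero mark. In the inset, the wide lever is in line with its tab, and nothing loose has moved.

```bash
python3 -c "from station import *;print(job_done())"
```

```text
the job is handed in; nothing more can be done
None
```

I set both dampers and handed the job in after about 9 s of robot time: the wide pointer stands in line with its tab nose (about 0.5 mm off in the close-up), and the narrow damper is shut against its stop; the hand-in gave no verdict.

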